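Seat the cassettes and shut the console lid

TASK

The two cassettes on the sloping console are not fully in: with the clear lid still open, press the blue one and the orange one squarely down into the deck until both are fully home, flush with the grey frame. Then swing the lid shut without slamming it and give it a firm press near its free edge so that it is fully down. Leave the things standing around it where they are.

Things in the scene. Friction and masses are not known exactly. Their poses are not given: they have to be found in the camera images.
- console: White wedge-shaped bench console, fixed to the worktop, 180 deep (x) x 210 wide (y) x 145 high; its position and yaw vary. Origin: centre of its underside; x points to its back, y to its left, z up. Its front side is about 50 high; the deck rises from there at 35 degrees towards the back. Fixed: the tool can lean on it.
- lid_hinge (a point): Middle of the lid's hinge line, fixed at the deck's upper edge. Axes: x up the slope of the deck (away from the front), y along the hinge line to the console's left, z square to the deck, outwards (35 degrees from vertical, leaning to the front). In these axes the deck's grey frame, 10 thick, has its top at z = -5 mm and reaches from x = -150 to -10 mm; the cassettes' centres are at x = -83, y = +46 (blue) and -46 mm (orange).
- cassette_left_top (a point): Centre of the top face of the blue cassette (with a white ribbed press pad), on the console's left (+y). The face is 88 (up the slope) x 76 wide; axes as lid_hinge, z out of the face. The cassette slides only along this z; the whole face may be pressed.
- cassette_right_top (a point): The same for the orange cassette, on the console's right (-y).
- cassette_left (a joint): How far the blue cassette stands proud of the grey frame, m: 0 = fully home and flush (hard stop), at most 0.014; at the start 0.006 to 0.012. Stiff guide: about 6 N to move it, stays where it is left, no spring.
- cassette_right (a joint): The same for the orange cassette.
- lid (a joint): Opening angle of the lid, rad: 0 = fully shut, lying parallel to the deck over the cassettes (hard stop), grows as it opens, at most 1.8; at the start 1.5 to 1.75, so that it stands about square to the deck and overhangs the cassettes seen from straight above. Stiff hinge: it stays at any angle, about 4 N at the free edge moves it.
- lid_edge (a point): Point on the lid's outer face (the upper face when shut), in the middle of its width, 140 mm from the hinge line and 10 mm in from the free edge. Lid: clear window in an aluminium frame, 150 long x 190 wide x 8 thick (its mid-plane contains the hinge line), with a black tab 60 wide, 5 thick that sticks out 10 mm past the free edge. Axes: x from the free edge to the hinge, y along the hinge line, z out of the outer face.
- timer_mid (a point): Bystander: white bench timer, 62x62x18, loose; its centre. Leave alone.
- beaker_mid (a point): Bystander: empty clear beaker, 50x55x62, loose, near the console; its centre. Leave alone.
- vial_mid (a point): Bystander: white vial with red cap, 27x27x51, loose, near the console; its centre. Leave alone.
- marker_mid (a point): Bystander: red and white marker pen, 17x135x16, loose; its centre. Leave alone.
- tape_roll_mid (a point): Bystander: roll of yellow tape, 72x72x18, loose; its centre. Leave alone.

How it is judged:
By the outcome, as a careful person would: the job done as asked, in the order asked, and still so for the second after the job is handed in, with the robot touching nothing.
It also fails if it takes over 56 s, if anything falls off the work surface, if the arm or the gripper's body presses on something with over 40 N, if the wrist force passes 120 N, or if a joint passes its speed limit or range.

ROBOT

A 6-joint arm with a two-finger parallel gripper is mounted at the origin on a cart in front of the work surface, level with it; the furniture and walls round the work are solid. World frame = base frame: x ahead of the robot, y to its left, z up, the work surface at z = 0. Lengths are in m, angles in rad, forces in N, time in s.
With the tool pointing down it reaches from about 0.375 to 0.9 m from the base axis. Payload 3.1 kg.
Tool frame: the origin (TCP) lies at the very end of the fingers, on their centre line; the grasp point (between the pads) lies 19 mm behind it (robot.hold_point_z is the z of the grasp point in the tool frame, in m); z points along the fingers, y is the direction in which the jaws open and shut (so a half turn about z gives the same grasp; the last joint's range is limited). The gripper opens to 87 mm and grips with 3 to 60 N. Pads are 19 mm wide; open, the fingers measure 117 mm over their backs; the gripper's body (75 mm by 190 mm) begins 51 mm behind the grasp point.
Start: joints at [0.925, 0.527, 1.433, -0, 1.181, -0.178], TCP at [0.281, 0.558, 0.223] pointing down, gripper open.
Joint ranges: [-3.08, 3.08], [-0.75, 2.2], [0.22, 2.44], [-1.43, 4.57], [0, 2.65], [-2.85, 2.85]. Speed limits (rad/s): [2.79, 2.79, 3.14, 3.14, 3.14, 3.14].

INTERFACE

Orientations are given as a unit quaternion [x, y, z, w].
In Python, from rig import robot, viewer, spotter gives the robot as it stands.
- The arm moves only by the shell command python3 -m crank 'ROWS' [FORCE]. ROWS is text: rows parted by semicolons, each of 7 numbers parted by spaces: the turn, a rotation vector about the tool's x, y, z in units of 5 degrees (1.0 is 5 degrees), then the shift along the tool's x, y, z in units of 40 mm (1.0 is 40 mm), then the gripper's target within -1 to 1 (shut at 1, half-way at 0, fully open at -1). A call has 1 to 5 rows; each row shifts and turns the pose as measured when the row begins, along the tool's axes as they then stand; what a row does not reach is not made up. A row lasts 1/8 s, in which the tool goes at most 62.5 mm and 10.7 degrees, less where a joint would pass 70% of its speed; a pose out of reach is approached as far as the arm can. A call is refused whole if a number of a shift passes 1 or a number of a turn 1, either way. A call with a gripper value outside its range is refused whole. The fingers move at their own pace and stop on an object; FORCE is the grip in N (left out, the last holds). Time passes only in rows, so rows that do not move let the fingers close. It gives the time, the measured TCP pose, the force and the opening at its end, in the units of the state.
- robot.get_obs(): the state, without advancing time (a new reading comes with each control period).
- viewer.camera(name): name is "scene" or "top" or "wrist"; returns a dict with "img" (384x512x3 uint8, red, green, blue), "camera_matrix" (3x3 intrinsics, pixels), "distortion" ([k1, k2, p1, p2, k3] as OpenCV has them; the pictures are not rectified), "xyz" and "attitude" of the camera in the world. Camera axes: x right, y down, z forward; pixel columns grow to the right and rows downward; lengths in m; the calibration is good to about 2 mm. A picture is of the moment at which its call begins. There is no depth.
- robot.hand_in(): hands the job in, once; it reports no verdict.
Trained networks look in a picture, given as the dict that the camera call returned (one of the last four; its "shot" number tells which), for a name from the list of things; names that differ only in an ending like _2 or _b are one class to them, and where a whole thing is asked for, a point or a joint stands for the part that bears it (a point fixed in the world has none). Each returns a list of dicts, best first, with "score" (0 to 1); they miss things now and then, are a little off and sometimes report something else, mostly with a low value. They report only what shows in the picture. A call takes as long as a camera call.
- spotter.boxes_of(name, picture): "at" ([x, y, z] in m, in the coordinates of the camera as it stood for that picture, good to about 4 mm: the middle of the surface that is visible of it).
The state is a dict: "time": time; "q": joint angles; "joint_velocities": joint speeds; "joint_torque": joint torques, N m; "position": TCP position; "tool_rot": TCP orientation; "ft_force": force on the tool from outside, world axes, zero at the start; "moment": the same for the moment, N m; "grip_width": finger opening in m.
Only numpy, scipy, OpenCV 4.12 (cv2) and the standard library are available. Lean on these libraries where they do the work, as an engineer would, in place of code of your own. Each camera call takes 0.05 s, during which the arm holds its last target.

## Working session

There is one attempt and no reset: what is moved stays moved. The work goes in short steps, Python scripts to look and compute and a shell command to move; the robot and the scene stay as the last step left them, time stands still between calls to the robot, and variables do not carry over. Pictures are saved under pics/ and viewed, and the job is handed in when it is done.

```bash
ls; mkdir -p pics; python3 - <<'E'
from rig import robot, viewer, spotter
import cv2,numpy as np
from scipy.spatial.transform import Rotation as R
o=robot.get_obs(); print(o['time'],o['position'],o['tool_rot'],o['ft_force'])
for n in ['scene','top']:
    p=viewer.camera(n); cv2.imwrite(f'pics/{n}0.png',p['img'][:,:,::-1])
    print(n,p['xyz'],p['attitude'],p['camera_matrix'],p['distortion'])
    for k in ['console','cassette_left','cassette_right','lid','timer_mid','beaker_mid','vial_mid','cassette_left_top','cassette_right_top','lid_edge','lid_hinge']:
        r=spotter.boxes_of(k,p)
        for d in r[:2]:
            w=R.from_quat(p['attitude']).apply(d['at'])+p['xyz'] if len(p['attitude'])==4 else np.array(p['attitude'])@d['at']+p['xyz']
            print(k,round(d['score'],2),np.round(w,4))
E
```

```text
pics
0.0 [0.28081371 0.55756127 0.22158206] [ 2.31285315e-01  9.72885391e-01 -9.75308702e-04 -4.08621376e-04] [-0.46560792 -0.26776477  0.02928222]
scene [-0.14605814 -0.60387962  0.85653335] [ 0.83007734 -0.36451044  0.15974399 -0.39062207] [[395.92948728   0.         257.50957414]
 [  0.         395.92948728 191.23222071]
 [  0.           0.           1.        ]] [-0.09239576  0.          0.          0.          0.        ]
console 0.57 [0.5076 0.3101 0.1244]
cassette_left 0.68 [0.4626 0.3283 0.1118]
cassette_left 0.61 [0.5162 0.314  0.1423]
cassette_right 0.66 [0.5397 0.2768 0.1094]
lid 0.58 [0.5208 0.3368 0.2286]
timer_mid 0.67 [ 0.5183 -0.2816  0.02  ]
vial_mid 0.3 [0.52   0.335  0.2323]
cassette_left_top 0.71 [0.464  0.3277 0.1085]
cassette_right_top 0.83 [0.5442 0.2803 0.1116]
lid_edge 0.95 [0.5241 0.3328 0.2328]
lid_hinge 0.81 [0.5169 0.3173 0.1394]
top [0.37111545 0.01364033 1.52126388] [-0.70214805  0.71032794 -0.0365032   0.0330128 ] [[380.21126455   0.         253.1905973 ]
 [  0.         380.21126455 199.19156965]
 [  0.           0.           1.        ]] [-0.08175456  0.          0.          0.          0.        ]
console 0.82 [0.5099 0.3256 0.1233]
cassette_left 0.77 [0.4667 0.3357 0.1115]
cassette_right 0.76 [0.5436 0.2796 0.1131]
lid 0.79 [0.5239 0.3352 0.2398]
lid 0.19 [0.5071 0.3149 0.1175]
timer_mid 0.8 [ 0.5222 -0.2759  0.0162]
vial_mid 0.62 [0.3808 0.4013 0.0495]
cassette_left_top 0.85 [0.4639 0.3335 0.1176]
cassette_right_top 0.57 [0.5427 0.2835 0.1142]
lid_edge 0.77 [0.5204 0.3311 0.2468]
lid_hinge 0.87 [0.5094 0.3135 0.1175]
```

View pics/scene0.png

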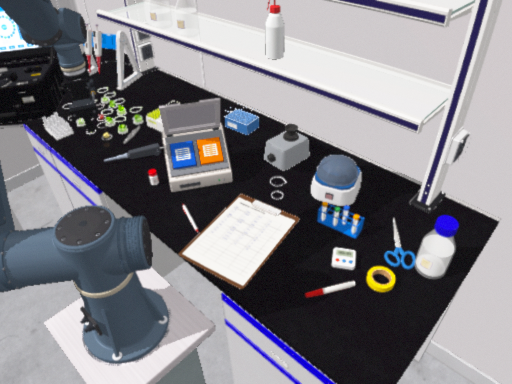

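View pics/top0.png

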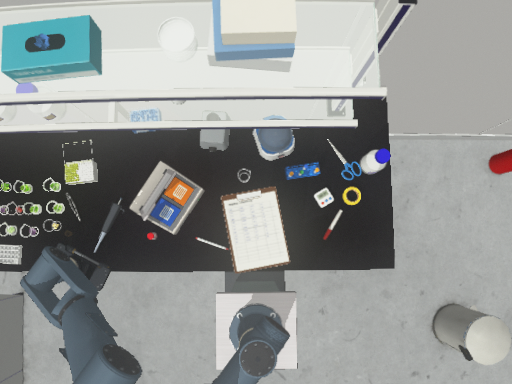

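```bash
python3 - <<'E'
import cv2
a=cv2.imread('pics/scene0.png')[85:205,130:270]; cv2.imwrite('pics/s0z.png',cv2.resize(a,None,fx=5,fy=5,interpolation=cv2.INTER_CUBIC))
a=cv2.imread('pics/top0.png')[150:250,110:220]; cv2.imwrite('pics/t0z.png',cv2.resize(a,None,fx=6,fy=6,interpolation=cv2.INTER_CUBIC))
E
```

```text
(no output)
```

View pics/s0z.png

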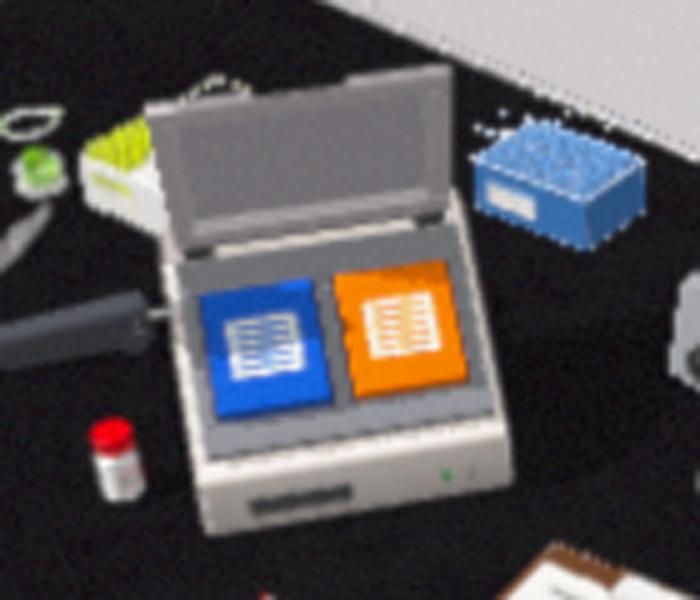

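View pics/t0z.png

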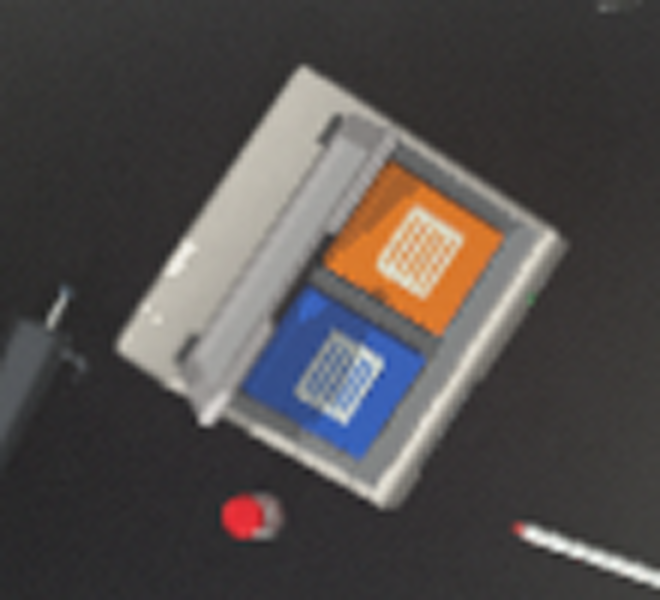

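```bash
cat > fit.py <<'E'
from rig import robot, viewer, spotter
import cv2,numpy as np
from scipy.spatial.transform import Rotation as R
from scipy.optimize import least_squares
P={n:viewer.camera(n) for n in ['scene','top']}
def axes(yaw):
    return (R.from_euler('z',yaw)*R.from_euler('y',-np.deg2rad(35))).as_matrix()
def proj(n,X):
    p=P[n]; Rm=R.from_quat(p['attitude']).as_matrix(); T=-Rm.T@p['xyz']
    return cv2.projectPoints(np.atleast_2d(X),cv2.Rodrigues(Rm.T)[0],T,p['camera_matrix'],p['distortion'])[0][:,0]
obs=[('scene',k,px) for k,px in dict(LL=(150,106),LR=(452,68),b00=(201,292),b01=(318,278),b11=(331,404),b10=(217,418),o00=(335,272),o01=(446,260),o11=(468,384),o10=(352,398)).items()]
obs+=[('top',k,px) for k,px in dict(LL=(213,420),LR=(393,135),b10=(362,461),b11=(425,350),o11=(505,236),o10=(440,338)).items()]
def full(n,px):
    s,o=(5,(130,85)) if n=='scene' else (6,(110,150))
    return (np.array(px)+.5)/s-.5+o
def pt(k,v):
    h=v[:3];A=axes(v[3])
    if k[0]=='L':
        l=np.array([-.15*np.cos(v[4]),.095*(1 if k[1]=='L' else -1),.15*np.sin(v[4])])
    else:
        yc,d=(.046,v[5]) if k[0]=='b' else (-.046,v[6])
        l=np.array([-.083+.044*(1-2*int(k[1])), yc+.038*(1-2*int(k[2])), -.005+d])
    return h+A@l
def res(v): return np.concatenate([proj(n,pt(k,v))[0]-full(n,px) for n,k,px in obs]+[[(v[5]-.009)/.003,(v[6]-.009)/.003]])
if __name__=='__main__':
    s=least_squares(res,[.542,.366,.157,1.0,1.6,.009,.009],loss='soft_l1')
    v=s.x; np.set_printoptions(precision=4,suppress=True)
    print(v,np.rad2deg(v[3])); print(np.c_[s.fun[:-2].reshape(-1,2)])
    A=axes(v[3]); print(A)
    for k,y,d in(('b',.046,v[5]),('o',-.046,v[6])): print(k,v[:3]+A@[-.083,y,-.005+d])
E
python3 fit.py
```

```text
[0.544  0.3646 0.1538 0.9792 1.7479 0.0086 0.0083] 56.10191889091586
[[-1.1752  0.6217]
 [-0.1985  0.2547]
 [-0.3337  0.5546]
 [-1.1959  0.1158]
 [ 0.2143 -0.822 ]
 [ 0.1003 -0.1458]
 [ 0.1158  0.6849]
 [ 0.0843 -0.0565]
 [ 0.13   -0.9001]
 [ 0.8025 -0.3096]
 [-1.7196 -0.032 ]
 [ 0.9944 -0.8218]
 [-0.3289 -0.5797]
 [ 0.3959  1.1808]
 [ 0.5616  0.0429]
 [ 0.2241 -0.3533]]
[[ 0.4569 -0.83   -0.3199]
 [ 0.6799  0.5577 -0.4761]
 [ 0.5736  0.      0.8192]]
b [0.4668 0.3321 0.1091]
o [0.5433 0.2809 0.1088]
```

```bash
python3 -m crank '0 0 1 0 0 -1 1; 0 0 1 0 0 -1 1; 0 0 1 0 0 -1 1; 0 0 1 0 0 -1 1; 0 0 1 0 0 -0.5 1' 20
cat > plan.py <<'E'
import sys,numpy as np
from scipy.spatial.transform import Rotation as R
from rig import robot
H=np.array([.544,.3646,.1538]);YAW=.9792
A=(R.from_euler('z',YAW)*R.from_euler('y',-np.deg2rad(35))).as_matrix()
# tool target: x=+u,y=-yh,z=-n
RT=np.c_[A[:,0],-A[:,1],-A[:,2]]
def now():
    o=robot.get_obs(); return np.array(o['position']),R.from_quat(o['tool_rot']).as_matrix(),o
def plan(pt,Rt,N):
    p,Rm,o=now()
    rv=R.from_matrix(Rm.T@Rt).as_rotvec(); 
    print('rotvec units',np.round(np.rad2deg(rv)/5,2),'shift tool units',np.round(Rm.T@(pt-p)/.04,2),'q',np.round(o['q'],2),'F',np.round(o['ft_force'],1),'t',o['time'])
    for i in range(N):
        sh=Rm.T@((pt-p)/(N-i)); r=R.from_matrix(Rm.T@Rt).as_rotvec()/(N-i)
        print(' '.join('%.2f'%x for x in np.r_[np.rad2deg(r)/5,sh/.04]))
        p=p+Rm@sh; Rm=Rm@R.from_rotvec(r).as_matrix()
def loc(): # tcp in hinge axes, mm
    p,Rm,o=now(); print('hinge mm',np.round(A.T@(p-H)*1000,1),'F hinge axes',np.round(A.T@o['ft_force'],1),'t',round(o['time'],2),'q',np.round(o['q'],2), 'tilt err deg',np.round(np.rad2deg(R.from_matrix(Rm.T@RT).as_rotvec()),1))
if __name__=='__main__':
    if len(sys.argv)>1:
        l=np.array(eval(sys.argv[1]))/1000; N=int(sys.argv[2]); plan(H+A@l,RT,N)
    loc()
E
python3 plan.py '[-83,46,110]' 15
```

```text
time: 1.92
position: [0.2806, 0.5572, 0.4051]
tool_rot: [0.443, 0.897, -0.003, -0.001]
ft_force: [0.2, -0.4, -0.6]
grip_width: 0.0449
rotvec units [-4.4   6.13 13.78] shift tool units [-7.78 -1.14  5.24] q [0.93 0.39 1.17 0.   1.59 0.27] F [ 0.2 -0.4 -0.6] t 1.925
-0.29 0.41 0.92 -0.52 -0.08 0.35
-0.29 0.41 0.92 -0.54 -0.04 0.33
-0.29 0.41 0.92 -0.55 -0.01 0.31
-0.29 0.41 0.92 -0.56 0.03 0.29
-0.29 0.41 0.92 -0.56 0.07 0.27
-0.29 0.41 0.92 -0.57 0.11 0.25
-0.29 0.41 0.92 -0.57 0.15 0.24
-0.29 0.41 0.92 -0.56 0.18 0.22
-0.29 0.41 0.92 -0.55 0.22 0.21
-0.29 0.41 0.92 -0.54 0.26 0.19
-0.29 0.41 0.92 -0.52 0.30 0.18
-0.29 0.41 0.92 -0.50 0.34 0.17
-0.29 0.41 0.92 -0.48 0.37 0.16
-0.29 0.41 0.92 -0.46 0.41 0.16
-0.29 0.41 0.92 -0.43 0.44 0.15
hinge mm [154.8 326.  198.4] F hinge axes [-0.5 -0.4 -0.4] t 1.93 q [0.93 0.39 1.17 0.   1.59 0.27] tilt err deg [-22.   30.6  68.9]
```

```bash
python3 plan.py '[-100,46,250]' 15
```

```text
rotvec units [-4.4   6.13 13.78] shift tool units [-8.53 -3.38  2.63] q [0.93 0.39 1.17 0.   1.59 0.27] F [ 0.2 -0.4 -0.6] t 1.925
-0.29 0.41 0.92 -0.57 -0.23 0.18
-0.29 0.41 0.92 -0.59 -0.18 0.15
-0.29 0.41 0.92 -0.61 -0.14 0.12
-0.29 0.41 0.92 -0.62 -0.09 0.10
-0.29 0.41 0.92 -0.63 -0.04 0.08
-0.29 0.41 0.92 -0.63 0.01 0.05
-0.29 0.41 0.92 -0.63 0.05 0.03
-0.29 0.41 0.92 -0.63 0.11 0.01
-0.29 0.41 0.92 -0.62 0.16 -0.01
-0.29 0.41 0.92 -0.60 0.20 -0.03
-0.29 0.41 0.92 -0.58 0.25 -0.04
-0.29 0.41 0.92 -0.56 0.30 -0.05
-0.29 0.41 0.92 -0.53 0.35 -0.07
-0.29 0.41 0.92 -0.50 0.39 -0.07
-0.29 0.41 0.92 -0.46 0.43 -0.08
hinge mm [154.8 326.  198.4] F hinge axes [-0.5 -0.4 -0.4] t 1.93 q [0.93 0.39 1.17 0.   1.59 0.27] tilt err deg [-22.   30.6  68.9]
```

```bash
python3 -m crank '-0.3 0.4 0.95 -0.57 -0.23 0.1 1; -0.3 0.4 0.95 -0.6 -0.18 0.1 1; -0.3 0.4 0.95 -0.6 -0.14 0.1 1; -0.3 0.4 0.95 -0.62 -0.1 0.08 1; -0.3 0.4 0.95 -0.63 -0.05 0.05 1'; python3 plan.py '[-100,46,250]' 10
```

```text
time: 2.55
position: [0.3136, 0.4383, 0.3805]
tool_rot: [0.619, 0.778, 0.101, -0.05]
ft_force: [-0.3, -0.6, -0.8]
grip_width: 0.0014
rotvec units [-2.74  3.96  8.95] shift tool units [-6.38  0.17  0.73] q [0.66 0.16 1.57 0.15 1.24 0.39] F [-0.3 -0.6 -0.8] t 2.55
-0.27 0.40 0.90 -0.64 0.02 0.07
-0.27 0.40 0.90 -0.64 0.07 0.05
-0.27 0.40 0.90 -0.63 0.11 0.03
-0.27 0.40 0.90 -0.62 0.16 0.01
-0.27 0.40 0.90 -0.61 0.21 -0.00
-0.27 0.40 0.90 -0.59 0.26 -0.02
-0.27 0.40 0.90 -0.57 0.30 -0.03
-0.27 0.40 0.90 -0.54 0.35 -0.04
-0.27 0.40 0.90 -0.51 0.39 -0.05
-0.27 0.40 0.90 -0.47 0.43 -0.06
hinge mm [ 74.9 232.4 224.3] F hinge axes [-1.  -0.  -0.2] t 2.55 q [0.66 0.16 1.57 0.15 1.24 0.39] tilt err deg [-13.7  19.8  44.8]
```

```bash
python3 -m crank '-0.27 0.4 0.9 -0.64 0.02 0.07 1; -0.27 0.4 0.9 -0.64 0.07 0.05 1; -0.27 0.4 0.9 -0.63 0.11 0.03 1; -0.27 0.4 0.9 -0.62 0.16 0 1; -0.27 0.4 0.9 -0.6 0.2 0 1'; python3 plan.py '[-100,46,250]' 6
```

```text
time: 3.18
position: [0.3463, 0.3165, 0.3414]
tool_rot: [0.752, 0.622, 0.192, -0.1]
ft_force: [-1.1, 0.1, -1.0]
grip_width: 0.0004
rotvec units [-1.31  1.88  4.32] shift tool units [-2.83  1.32 -0.05] q [0.27 0.02 1.91 0.41 0.97 0.27] F [-1.1  0.1 -1. ] t 3.175
-0.22 0.31 0.72 -0.47 0.22 -0.01
-0.22 0.31 0.72 -0.46 0.25 -0.02
-0.22 0.31 0.72 -0.44 0.28 -0.02
-0.22 0.31 0.72 -0.42 0.31 -0.03
-0.22 0.31 0.72 -0.40 0.33 -0.04
-0.22 0.31 0.72 -0.38 0.36 -0.04
hinge mm [-15.4 137.3 239.8] F hinge axes [-1.   0.9 -0.5] t 3.17 q [0.27 0.02 1.91 0.41 0.97 0.27] tilt err deg [-6.5  9.4 21.6]
```

```bash
python3 plan.py '[-85,46,160]' 7
```

```text
rotvec units [-1.31  1.88  4.32] shift tool units [-2.17  1.77  2.09] q [0.27 0.02 1.91 0.41 0.97 0.27] F [-1.1  0.1 -1. ] t 3.175
-0.19 0.27 0.62 -0.31 0.25 0.30
-0.19 0.27 0.62 -0.30 0.26 0.30
-0.19 0.27 0.62 -0.30 0.28 0.29
-0.19 0.27 0.62 -0.29 0.29 0.29
-0.19 0.27 0.62 -0.28 0.30 0.29
-0.19 0.27 0.62 -0.27 0.31 0.29
-0.19 0.27 0.62 -0.26 0.32 0.29
hinge mm [-15.4 137.3 239.8] F hinge axes [-1.   0.9 -0.5] t 3.17 q [0.27 0.02 1.91 0.41 0.97 0.27] tilt err deg [-6.5  9.4 21.6]
```

```bash
python3 -m crank '-0.2 0.3 0.65 -0.4 0.3 0.2 1; -0.2 0.3 0.65 -0.35 0.3 0.25 1; -0.2 0.3 0.65 -0.35 0.3 0.3 1; -0.2 0.3 0.65 -0.3 0.3 0.3 1; -0.2 0.3 0.65 -0.3 0.3 0.3 1'; python3 plan.py '[-83,46,60]' 4
```

```text
time: 3.8
position: [0.4, 0.2593, 0.2669]
tool_rot: [0.824, 0.488, 0.256, -0.132]
ft_force: [-0.3, -0.3, -0.2]
grip_width: 0.0008
rotvec units [-0.21  0.3   0.97] shift tool units [-0.21  0.41  3.22] q [ 0.02  0.14  2.12  0.79  0.71 -0.05] F [-0.3 -0.3 -0.2] t 3.8
-0.05 0.07 0.24 -0.05 0.10 0.80
-0.05 0.07 0.24 -0.06 0.10 0.80
-0.05 0.07 0.24 -0.06 0.10 0.80
-0.05 0.07 0.24 -0.06 0.10 0.81
hinge mm [-72.5  60.8 188.8] F hinge axes [-0.4  0.1  0. ] t 3.8 q [ 0.02  0.14  2.12  0.79  0.71 -0.05] tilt err deg [-1.1  1.5  4.9]
```

```bash
python3 -m crank '-0.1 0.1 0.3 -0.06 0.12 0.8 1; -0.1 0.1 0.3 -0.06 0.12 0.8 1; 0 0.1 0.2 -0.06 0.1 0.8 1; 0 0 0.2 -0.06 0.1 0.6 1'; python3 plan.py '[-83,46,20]' 2
python3 - <<'E'
from rig import viewer
import cv2,numpy as np
a=viewer.camera('scene')['img'][60:210,120:300,::-1]
b=viewer.camera('wrist')['img'][:,:,::-1]
cv2.imwrite('pics/s1.png',np.hstack([cv2.resize(a,(400,333)),cv2.resize(b,(400,333))]))
E
```

```text
time: 4.3
position: [0.4523, 0.2986, 0.1612]
tool_rot: [0.843, 0.445, 0.268, -0.14]
ft_force: [0.9, 0.5, -0.5]
grip_width: 0.0005
rotvec units [ 0.08 -0.04 -0.07] shift tool units [-0.02 -0.18  1.17] q [ 0.12  0.45  2.13  1.32  0.46 -0.47] F [ 0.9  0.5 -0.5] t 4.3
0.04 -0.02 -0.04 -0.01 -0.09 0.58
0.04 -0.02 -0.04 -0.01 -0.09 0.59
hinge mm [-82.5  39.3  66.8] F hinge axes [ 0.5 -0.5 -0.9] t 4.3 q [ 0.12  0.45  2.13  1.32  0.46 -0.47] tilt err deg [ 0.4 -0.2 -0.4]
```

View pics/s1.png

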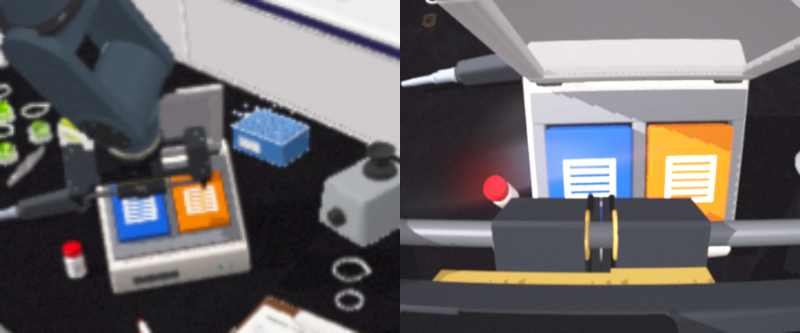

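```bash
python3 -m crank '0 0 0 0 -0.1 0.6 1; 0 0 0 0 -0.1 0.6 1'; python3 plan.py '[-83,46,0]' 3
```

```text
time: 4.65
position: [0.4626, 0.3261, 0.1232]
tool_rot: [0.843, 0.445, 0.269, -0.14]
ft_force: [-0.0, -0.8, 1.2]
grip_width: 0.001
rotvec units [ 0.1  -0.06 -0.06] shift tool units [-0.06 -0.    0.48] q [ 0.19  0.56  2.11  1.55  0.42 -0.67] F [-0.  -0.8  1.2] t 4.65
0.03 -0.02 -0.02 -0.02 -0.00 0.16
0.03 -0.02 -0.02 -0.02 -0.00 0.16
0.03 -0.02 -0.02 -0.02 -0.00 0.16
hinge mm [-80.9  46.   19.3] F hinge axes [ 0.1 -0.4  1.3] t 4.65 q [ 0.19  0.56  2.11  1.55  0.42 -0.67] tilt err deg [ 0.5 -0.3 -0.3]
```

```bash
python3 -m crank '0 0 0 0 0 0.25 1; 0 0 0 0 0 0.15 1; 0 0 0 0 0 0.15 1';python3 plan.py; python3 -m crank '0 0 0 0 0 0.1 1; 0 0 0 0 0 0.1 1'; python3 plan.py
```

```text
time: 5.03
position: [0.4693, 0.3365, 0.1067]
tool_rot: [0.842, 0.446, 0.27, -0.139]
ft_force: [-2.9, -3.4, 3.8]
grip_width: 0.0004
hinge mm [-80.2  46.3  -1.3] F hinge axes [-1.4  0.5  5.6] t 5.03 q [ 0.21  0.6   2.09  1.64  0.41 -0.74] tilt err deg [ 0.6 -0.4 -0.2]
time: 5.28
position: [0.4702, 0.338, 0.1043]
tool_rot: [0.843, 0.444, 0.272, -0.138]
ft_force: [-21.4, -33.4, 55.9]
grip_width: 0.0005
hinge mm [-80.3  46.4  -4.3] F hinge axes [-0.5 -0.8 68.6] t 5.28 q [ 0.21  0.61  2.09  1.67  0.41 -0.77] tilt err deg [ 0.8 -0.5 -0.3]
```

```bash
python3 -m crank '0 0 0 0 0 -0.7 1; 0 0 0 0 0.75 -0.2 1; 0 0 0 0 0.75 0 1; 0 0 0 0 0.7 0 1'; python3 plan.py '[-83,-46,15]' 2
```

```text
time: 5.78
position: [0.5312, 0.2708, 0.1388]
tool_rot: [0.841, 0.445, 0.274, -0.139]
ft_force: [0.5, 0.7, -0.0]
grip_width: 0.0005
rotvec units [ 0.15 -0.15 -0.02] shift tool units [-0.13  0.1   0.54] q [ 0.03  0.55  2.    1.24  0.52 -0.46] F [ 0.5  0.7 -0. ] t 5.775
0.07 -0.08 -0.01 -0.06 0.05 0.27
0.07 -0.08 -0.01 -0.06 0.05 0.27
hinge mm [-78.3 -41.7  36.5] F hinge axes [ 0.7 -0.  -0.5] t 5.78 q [ 0.03  0.55  2.    1.24  0.52 -0.46] tilt err deg [ 0.7 -0.8 -0.1]
```

```bash
python3 -m crank '0.1 -0.1 0 -0.05 0.05 0.45 1; 0.05 -0.05 0 -0.05 0.05 0.2 1; 0 0 0 0 0 0.2 1'; python3 plan.py;  python3 -m crank '0 0 0 0 0 0.12 1; 0 0 0 0 0 0.1 1'; python3 plan.py
```

```text
time: 6.15
position: [0.547, 0.2821, 0.1084]
tool_rot: [0.842, 0.447, 0.267, -0.141]
ft_force: [0.3, -4.3, 4.8]
grip_width: 0.0008
hinge mm [-80.7 -48.5   1.1] F hinge axes [-0.  -2.7  5.9] t 6.15 q [ 0.06  0.63  1.96  1.28  0.5  -0.49] tilt err deg [ 0.2 -0.1 -0.1]
time: 6.4
position: [0.549, 0.2852, 0.1032]
tool_rot: [0.842, 0.447, 0.268, -0.14]
ft_force: [-25.2, -36.2, 58.5]
grip_width: 0.0002
hinge mm [-80.7 -48.4  -5.2] F hinge axes [-2.6  0.7 73.2] t 6.4 q [ 0.06  0.64  1.95  1.31  0.49 -0.51] tilt err deg [ 0.4 -0.2 -0.1]
```

```bash
python3 -m crank '0 0 0 0 0 -1 1; 0 0 0 0 -0.1 -1 1; 0 0 0 0 -0.3 -1 1; 0 0 0 0 -0.4 -1 1; 0 0 0 0 -0.4 -1 1'; 
python3 plan.py '[60,0,210]' 4
python3 - <<'E'
from rig import viewer
import cv2,numpy as np
a=viewer.camera('scene')['img'][60:210,120:300,::-1]
b=viewer.camera('wrist')['img'][:,:,::-1]
cv2.imwrite('pics/s2.png',np.hstack([cv2.resize(a,(400,333)),cv2.resize(b,(400,333))]))
E
```

```text
time: 7.02
position: [0.4359, 0.2189, 0.2675]
tool_rot: [0.842, 0.449, 0.262, -0.145]
ft_force: [0.9, 0.2, 1.3]
grip_width: 0.0004
rotvec units [-0.1   0.02 -0.03] shift tool units [ 3.58  0.2  -0.33] q [-0.11  0.17  2.09  0.82  0.77 -0.1 ] F [0.9 0.2 1.3] t 7.025
-0.02 0.01 -0.01 0.90 0.05 -0.08
-0.02 0.01 -0.01 0.90 0.05 -0.08
-0.02 0.01 -0.01 0.90 0.05 -0.08
-0.02 0.01 -0.01 0.90 0.05 -0.08
hinge mm [-83.2   8.5 197. ] F hinge axes [ 1.3 -0.7  0.7] t 7.03 q [-0.11  0.17  2.09  0.82  0.77 -0.1 ] tilt err deg [-0.5  0.1 -0.1]
```

View pics/s2.png

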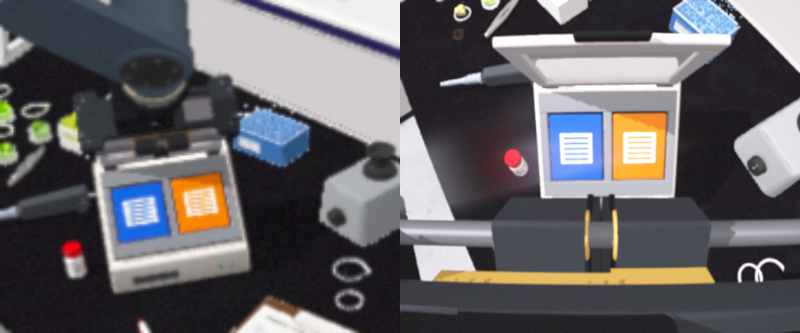

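```bash
python3 -m crank '0 0 0 0.6 0.05 -0.5 1; 0 0 0 0.9 0.05 0 1; 0 0 0 0.9 0.05 0 1; 0 0 0 0.9 0.05 0 1; 0 0 0 0.5 0.05 0 1'; 
python3 plan.py '[70,0,115]' 3
python3 - <<'E'
from rig import viewer
import cv2,numpy as np
a=viewer.camera('scene')['img'][60:210,120:300,::-1]
b=viewer.camera('wrist')['img'][:,:,::-1]
cv2.imwrite('pics/s3.png',np.hstack([cv2.resize(a,(400,333)),cv2.resize(b,(400,333))]))
E
```

```text
time: 7.75
position: [0.5056, 0.3133, 0.3685]
tool_rot: [0.842, 0.45, 0.259, -0.148]
ft_force: [0.7, 0.1, 0.0]
grip_width: 0.0006
rotvec units [-0.2   0.05 -0.03] shift tool units [-0.01  0.12  2.44] q [0.13 0.17 1.73 0.59 0.92 0.43] F [0.7 0.1 0. ] t 7.75
-0.07 0.02 -0.01 -0.00 0.04 0.81
-0.07 0.02 -0.01 -0.00 0.04 0.81
-0.07 0.02 -0.01 -0.01 0.03 0.81
hinge mm [ 70.8   3.3 212.6] F hinge axes [ 0.4 -0.5 -0.3] t 7.75 q [0.13 0.17 1.73 0.59 0.92 0.43] tilt err deg [-1.   0.3 -0.2]
```

View pics/s3.png

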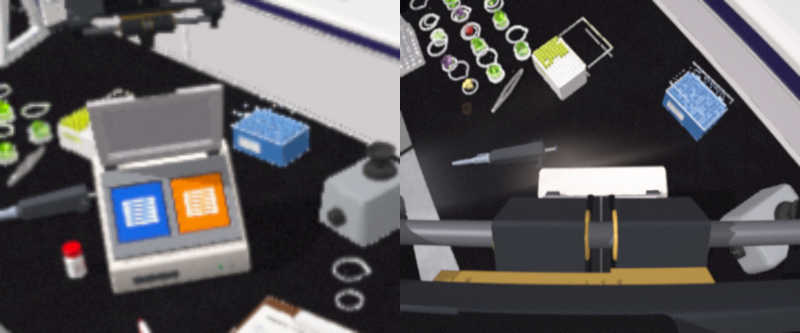

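```bash
python3 -m crank '-0.1 0 0 0 0 0.8 1; 0 0 0 0 0.05 0.8 1; 0 0 0 0 0 0.7 1'; python3 plan.py
python3 -m crank '0 0 0 -0.3 0 0 1; 0 0 0 -0.2 0 0 1; 0 0 0 -0.2 0 0 1'; python3 plan.py
```

```text
time: 8.22
position: [0.5345, 0.357, 0.2879]
tool_rot: [0.842, 0.45, 0.26, -0.145]
ft_force: [-0.2, -0.3, 0.1]
grip_width: 0.0005
hinge mm [ 67.5   3.7 116.5] F hinge axes [-0.2  0.   0.3] t 8.22 q [0.22 0.33 1.75 0.66 0.72 0.38] tilt err deg [-0.6  0.4 -0.1]
time: 8.6
position: [0.5182, 0.3378, 0.2651]
tool_rot: [0.843, 0.45, 0.255, -0.147]
ft_force: [0.7, 0.8, 3.7]
grip_width: 0.0009
hinge mm [ 33.9   6.5 112.2] F hinge axes [ 3.  -0.1  2.5] t 8.6 q [0.18 0.33 1.83 0.72 0.68 0.28] tilt err deg [-1.1  0.8 -0.2]
```

```bash
python3 -m crank '-0.1 0.1 0 -0.3 0.05 -0.05 1; -0.1 0 0 -0.3 0.05 -0.03 1; 0 0 0 -0.3 0.05 0 1; 0 0 0 -0.3 0 0 1'; python3 plan.py
```

```text
time: 9.1
position: [0.5001, 0.3012, 0.2426]
tool_rot: [0.842, 0.447, 0.266, -0.143]
ft_force: [2.4, 3.0, 0.9]
grip_width: 0.0004
hinge mm [-12.2   1.1 117. ] F hinge axes [ 3.7 -0.3 -1.5] t 9.1 q [0.11 0.33 1.94 0.85 0.63 0.06] tilt err deg [-0.1 -0.2 -0.2]
```

```bash
python3 -m crank '0 0 0 -0.3 0 0.05 1; 0 0 0 -0.28 0 0.07 1; 0 0 0 -0.27 0 0.1 1; 0 0 0 -0.26 0 0.12 1; 0 0 0 -0.25 0 0.14 1'; python3 plan.py
```

```text
time: 9.72
position: [0.4846, 0.2751, 0.2005]
tool_rot: [0.84, 0.445, 0.274, -0.145]
ft_force: [1.0, 3.0, 2.7]
grip_width: 0.0002
hinge mm [-61.2  -0.6  99.8] F hinge axes [4.1 0.9 0.5] t 9.72 q [ 0.04  0.38  2.05  1.07  0.57 -0.26] tilt err deg [ 0.2 -1.1 -0.3]
```

```bash
python3 -m crank '0 -0.1 0 -0.25 0 0.17 1; 0 -0.1 0 -0.25 0 0.2 1; 0 0 0 -0.2 0 0.23 1; 0 0 0 -0.18 0 0.25 1; 0 0 0 -0.16 0 0.27 1'; python3 plan.py
```

```text
time: 10.35
position: [0.4815, 0.2695, 0.1431]
tool_rot: [0.841, 0.446, 0.272, -0.143]
ft_force: [-1.3, 1.8, 3.4]
grip_width: 0.0006
hinge mm [-99.3  -1.2  56.5] F hinge axes [2.6 2.1 2.3] t 10.35 q [ 0.03  0.51  2.11  1.34  0.51 -0.59] tilt err deg [ 0.3 -0.7 -0.2]
```

```bash
python3 -m crank '0 -0.1 0 -0.17 0 0.27 1; 0 0 0 -0.15 0 0.25 1; 0 0 0 -0.12 0 0.25 1; 0 0 0 -0.1 0 0.2 1'; python3 plan.py
```

```text
time: 10.85
position: [0.4868, 0.2747, 0.1018]
tool_rot: [0.841, 0.446, 0.273, -0.142]
ft_force: [-0.3, 1.2, 4.0]
grip_width: 0.0005
hinge mm [-117.1   -2.6   18.5] F hinge axes [3.  0.9 2.8] t 10.85 q [ 0.04  0.62  2.12  1.57  0.49 -0.83] tilt err deg [ 0.4 -0.8 -0.1]
```

```bash
python3 -m crank '0 0 0 -0.2 0 0.12 1; 0 0 0 -0.2 0 0.1 1; 0 0 0 -0.1 0 0.1 1'; python3 plan.py
```

```text
time: 11.22
position: [0.4897, 0.2787, 0.0903]
tool_rot: [0.832, 0.446, 0.29, -0.153]
ft_force: [-1.1, 3.6, 5.5]
grip_width: 0.0007
hinge mm [-119.6   -2.8    6.2] F hinge axes [5.1 2.9 3.1] t 11.22 q [ 0.03  0.66  2.13  1.72  0.54 -1.01] tilt err deg [ 0.  -3.3  0.3]
```

```bash
python3 - <<'E'
from rig import viewer,robot
import cv2,numpy as np
print(np.round(robot.get_obs()['joint_torque'],1))
a=viewer.camera('scene')['img'][60:330,:300,::-1]
b=viewer.camera('wrist')['img'][:,:,::-1]
cv2.imwrite('pics/s4.png',np.hstack([cv2.resize(a,(400,360)),cv2.resize(b,(400,360))]))
E
python3 plan.py
```

```text
[ -2.3 -32.6  -2.4   0.4   0.    0.2]
hinge mm [-119.8   -2.8    6. ] F hinge axes [ 9.5  2.  -1.2] t 11.32 q [ 0.03  0.66  2.13  1.72  0.54 -1.01] tilt err deg [-0.  -3.3  0.3]
```

View pics/s4.png

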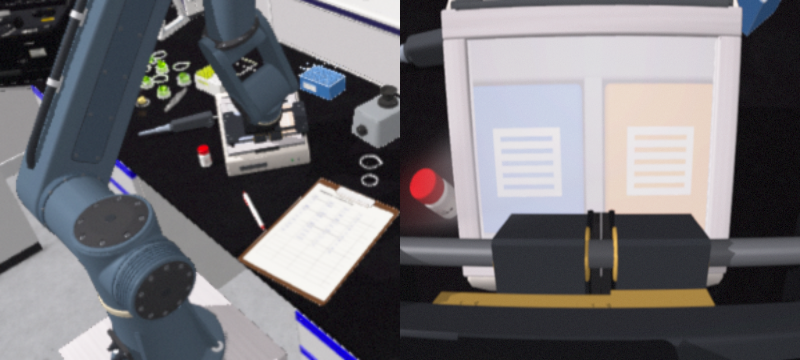

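```bash
python3 -m crank '0 0 0 0 0 -0.4 1; 0 0 0 0 0 -0.2 1'; python3 plan.py; python3 -m crank '0 -0.3 0 -0.2 0 0 1; 0 -0.3 0 -0.2 0 0 1; 0 0 0 -0.1 0 0 1'; python3 plan.py '[-138,0,20]' 2
```

```text
time: 11.58
position: [0.482, 0.266, 0.1096]
tool_rot: [0.832, 0.447, 0.291, -0.153]
ft_force: [0.0, -0.8, -0.4]
grip_width: 0.0001
hinge mm [-120.7   -3.5   30.6] F hinge axes [-0.8 -0.5 -0. ] t 11.57 q [-0.01  0.61  2.15  1.63  0.54 -0.95] tilt err deg [ 0.1 -3.3  0.4]
time: 11.95
position: [0.4731, 0.251, 0.097]
tool_rot: [0.84, 0.451, 0.268, -0.139]
ft_force: [-0.0, 1.0, 0.0]
grip_width: 0.0004
rotvec units [ 0.04 -0.02  0.08] shift tool units [ 0.11 -0.11  0.26] q [-0.01  0.62  2.16  1.58  0.5  -0.92] F [-0.  1.  0.] t 11.95
0.02 -0.01 0.04 0.05 -0.06 0.13
0.02 -0.01 0.04 0.05 -0.06 0.13
hinge mm [-142.2   -4.5   30.3] F hinge axes [ 0.7  0.6 -0.5] t 11.95 q [-0.01  0.62  2.16  1.58  0.5  -0.92] tilt err deg [ 0.2 -0.1  0.4]
```

```bash
python3 -m crank '0 0 0 0.05 -0.05 0.25 1; 0 0 0 0 -0.05 0.2 1; 0 0 0 0 0 0.15 1'; python3 plan.py
```

```text
time: 12.32
position: [0.4779, 0.2656, 0.0768]
tool_rot: [0.841, 0.45, 0.267, -0.14]
ft_force: [-0.6, -1.4, 2.4]
grip_width: 0.0004
hinge mm [-141.6   -0.3    5.2] F hinge axes [ 0.1 -0.2  2.8] t 12.32 q [ 0.03  0.67  2.15  1.69  0.49 -1.  ] tilt err deg [ 0.2 -0.   0.3]
```

```bash
python3 -m crank '0 0 0 0 0 0.06 1; 0 0 0 0 0 0.06 1; 0 0 0 0 0 0.06 1'; python3 plan.py
```

```text
time: 12.7
position: [0.478, 0.266, 0.0762]
tool_rot: [0.842, 0.447, 0.269, -0.138]
ft_force: [-9.5, -14.3, 25.5]
grip_width: 0.0001
hinge mm [-141.7   -0.2    4.5] F hinge axes [ 0.5 -0.1 30.8] t 12.7 q [ 0.03  0.67  2.15  1.72  0.49 -1.02] tilt err deg [ 0.5 -0.2 -0.1]
```

```bash
python3 -m crank '0 0 0 0 0 0.1 1; 0 0 0 0 0 0.1 1'; python3 plan.py;python3 -m crank '0 0 0 0 0 -0.5 1; 0 0 0 0 0 -1 1; 0 0 0 0 0 -1 1; 0 0 0 0 0 -1 1; 0 0 0 0 0 -0.5 1'
python3 - <<'E'
from rig import viewer,robot
import cv2,numpy as np
print(np.round(robot.get_obs()['ft_force'],1))
a=viewer.camera('scene')['img'][60:210,120:300,::-1]
b=viewer.camera('wrist')['img'][:,:,::-1]
cv2.imwrite('pics/s5.png',np.hstack([cv2.resize(a,(400,333)),cv2.resize(b,(400,333))]))
E
python3 plan.py
```

```text
time: 12.95
position: [0.4781, 0.2662, 0.0759]
tool_rot: [0.843, 0.443, 0.272, -0.137]
ft_force: [-14.2, -25.8, 44.7]
grip_width: 0.0002
hinge mm [-141.7   -0.2    4.1] F hinge axes [ 1.6 -2.6 53.5] t 12.95 q [ 0.03  0.68  2.16  1.75  0.49 -1.04] tilt err deg [ 1.  -0.4 -0.4]
time: 13.58
position: [0.4224, 0.1878, 0.209]
tool_rot: [0.844, 0.442, 0.27, -0.137]
ft_force: [0.9, -0.3, 0.2]
grip_width: 0.0007
[ 0.9 -0.3  0.2]
hinge mm [-143.6    1.7  168.2] F hinge axes [ 0.1 -0.2  0.1] t 13.68 q [-0.21  0.27  2.22  1.05  0.66 -0.47] tilt err deg [ 1.1 -0.3 -0.5]
```

View pics/s5.png

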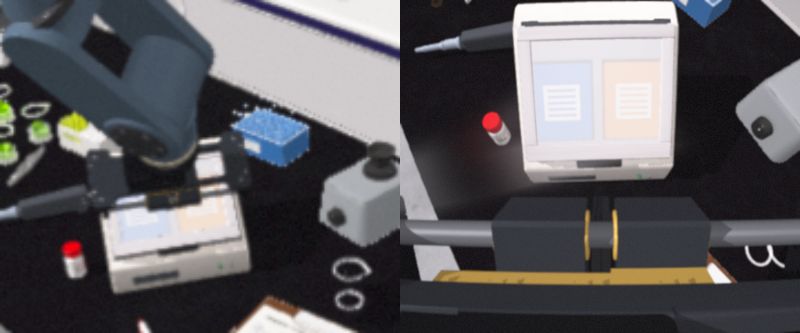

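```bash
python3 -m crank '0 0 0 -0.5 0 -0.7 1; 0 0 0 -0.5 0 -0.5 1; 0 0 0 0 0 0 1'; python3 - <<'E'
from rig import viewer,robot,spotter
import cv2,numpy as np
from scipy.spatial.transform import Rotation as R
o=robot.get_obs();print(o['time'],np.round(o['ft_force'],1),np.round(o['joint_velocities'],2))
for n in['scene','top']:
    p=viewer.camera(n); cv2.imwrite(f'pics/{n}9.png',p['img'][:,:,::-1])
    for k in['vial_mid','timer_mid','lid_edge']:
        for d in spotter.boxes_of(k,p)[:1]: print(n,k,round(d['score'],2),np.round(R.from_quat(p['attitude']).apply(d['at'])+p['xyz'],3))
from plan import H,A
print('lid edge if shut',H+A@[-.14,0,.004])
a=cv2.imread('pics/scene9.png')[60:210,120:300];b=cv2.imread('pics/top9.png')[130:260,100:256]
cv2.imwrite('pics/s9.png',np.hstack([cv2.resize(a,(400,333)),cv2.resize(b,(400,333))]))
E
```

```text
time: 14.05
position: [0.3887, 0.138, 0.2244]
tool_rot: [0.844, 0.443, 0.272, -0.137]
ft_force: [0.7, 0.1, -0.0]
grip_width: 0.0008
14.05 [ 0.7  0.1 -0. ] [ 0.03  0.02 -0.02  0.02 -0.   -0.01]
scene vial_mid 0.55 [0.378 0.396 0.034]
scene timer_mid 0.65 [ 0.517 -0.285  0.017]
scene lid_edge 0.74 [0.493 0.283 0.086]
top vial_mid 0.29 [ 0.412 -0.307  0.012]
top timer_mid 0.49 [ 0.519 -0.274  0.015]
top lid_edge 0.57 [0.505 0.312 0.119]
lid edge if shut [0.47876426 0.26750424 0.07677591]
```

View pics/s9.png

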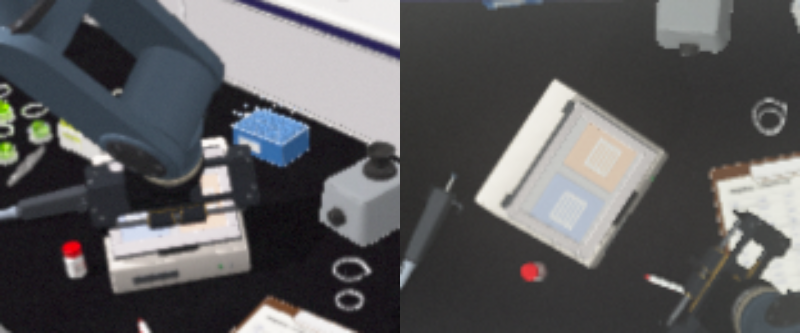

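The lid lies flat over both cassettes, with its tab at (625,210) in the right half of the picture. The vial at (533,272) hasn't moved and the arm is clear.

```bash
python3 -c "
from rig import robot
print(robot.hand_in())"
```

```text
the job is handed in; nothing more can be done
None
```

I pressed both cassettes fully home, then swung the lid shut and pressed it down near its free edge. I handed in at about 14 s of the 56 s allowed.

- **Cassettes:** each was pressed square to the deck until it hit its hard stop. Blue took about 69 N and orange about 73 N. The fingertip stopped at z = -4.3 mm (blue) and -5.2 mm (orange), against -5 mm for flush, which is within calibration error. Pictures taken before the lid moved showed both flush.
- **Lid:** I pushed it from behind and followed it down at roughly 80–100 mm/s at the fingertip, so it did not slam. I then pressed it about 8 mm in from the free edge with about 54 N. The fingertip stopped at z = 4.1 mm, against 4 mm for fully shut, and the last pictures show it lying flat.
- **A snag on the way:** near the end the fingertip caught on the lid, probably the rim of its frame, and the tool tilted about 3° at up to 10 N. I lifted off and came down again nearer the edge.
- **Things around it:** the vial and timer are where they were, and wrist force read about zero at hand-in. I did not measure the tape roll and marker again, and I never located the beaker in a picture. I noticed no sign of contact with any of them.
- **Checks that disagreed:** the trained network put the lid edge in the wrong place in the last two pictures. It also gave one stray low-score vial position in the last top view. I discounted both, going by the fingertip readings and the pictures.

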